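Seat a mill roller in V-blocks and hold it for the strap

TASK

Get this jar-mill roller ready for strapping: first slip the aluminium spacer sleeve over the upright stud of the clamping fixture until it stands fully home on the base plate, and let go of it. Then take the roller from its wooden rest and lay it, without dropping or slamming it, lengthways in the pair of V-blocks, centred between them, and keep it pressed down with roughly 15 N so that it bears on both sloping faces; finish while still holding it pressed, for I will fit the strap then. Leave the jar, the brass weight and the scoop where they are.

Things in the scene. Friction and masses are not known exactly. Their poses are not given: they have to be found in the camera images.
- fixture: steel clamping fixture, fixed to the bench (position and yaw vary): base plate 170 (x) x 150 (y) x 12 mm with two equal V-blocks at x = -40 mm and the stud at x = +45 mm. Origin: centre of the plate's underside, on the bench; x points from the V-blocks to the stud, y runs along the V, z up. The V-blocks are 28 mm long along y, centred at y = +44 and -44 mm (60 mm clear gap between them), 64 mm wide along x, tops 46 mm above the bench
- vee_seat (a point): where the roller's centre is when it is seated: midway between the two V-blocks, on the seated roller's axis, 52.3 mm above the bench. Axes as the fixture's: y along the V, x across it towards the stud. The V opens 90 degrees upwards, its bottom is 28.3 mm below this point
- vee_face_near: the sloping V faces, of both blocks, on the side away from the stud (-x); origin at the bottom of the V, midway between the blocks
- vee_face_far: the sloping V faces, of both blocks, on the side of the stud (+x); origin at the bottom of the V, midway between the blocks
- stud_top (a point): centre of the top of the upright steel stud, 62 mm above the bench; the stud is 16 mm thick, rises 50 mm from the plate and its top 6 mm taper to 10 mm
- sleeve_home (a point): where the sleeve's centre is when the sleeve stands on the base plate around the stud: on the stud's axis, 30 mm above the bench; axes as the fixture's
- sleeve_center (a point): centre (half-way up) of the loose aluminium spacer sleeve, a tube 34 mm outside, 20 mm bore, 36 mm high, about 60 g, that stands upright on the bench; z along its axis
- roller_center (a point): centre of the loose grey roller: plain cylinder 40 mm thick and 130 mm long with a steel stub 12 mm thick and 12 mm long on each end, 250 to 490 g; x along its axis, either way round is the same. It starts lying along the rest's x, its axis 48 mm above the bench
- rest: wooden rest for the roller, fixed to the bench (position and yaw vary): board 130 (x) x 85 (y) x 10 mm with two crossbars 14 mm wide, 28 mm high above the bench, at x = +45 and -45 mm, and a peg 10 mm thick each side of the roller on each crossbar, up to 48 mm above the bench. Between the crossbars there is 76 mm clear. Origin: centre of the underside
- jar_mid (a point): bystander: middle of a glass jar 60 mm wide, 85 mm high
- weight_mid (a point): bystander: middle of a brass balance weight 38 mm wide, 57 mm high
- scoop: bystander: steel scoop lying on the bench, 180 mm long, 60 mm wide, 22 mm high; origin on the bench where handle and pan meet, pan towards +x, handle towards -x
Not all that is in view belongs to the job. Of the things shaped like the part that bears roller_center, the grey one is meant.

How it is judged:
By the outcome, as a careful person would: the job done as asked, in the order asked, and still so for the second after the job is handed in, while the arm keeps its last pose, push and grip.
It also fails if it takes over 69 s, if anything falls off the work surface, if the arm or the gripper's body presses on something with over 40 N, if the wrist force passes 120 N, or if a joint passes its speed limit or range.

ROBOT

A 6-joint arm with a two-finger parallel gripper is mounted at the origin on the work surface. World frame = base frame: x ahead of the robot, y to its left, z up, the work surface at z = 0. Lengths are in m, angles in rad, forces in N, time in s.
With the tool pointing down it reaches from about 0.275 to 0.85 m from the base axis. Payload 19 kg.
Tool frame: the origin (TCP) lies on the centre line of the jaws, within the pads' length; the fingertips stand arm.nose_length ahead of it and the grasp point (between the pads) lies 6 mm ahead of it (arm.nose_length is the distance from the TCP to the fingertips, in m); x points along the fingers, y is the direction in which the jaws open and shut, and the axes are right-handed (so a half turn about x gives the same grasp; the last joint's range is limited). The gripper opens to 85 mm and grips with 20 to 120 N. Pads are 22 mm wide; open, the fingers measure 114 mm over their backs; the gripper's body (76 mm by 85 mm) begins 54 mm behind the grasp point. The pads swing forward as they close: fully open they stand 13 mm farther back than shut.
Start: joints at [1.058, 0.15, 1.437, -0, 1.554, -0.134], TCP at [0.213, 0.534, 0.256] pointing down, gripper open.
Joint ranges: [-2.8, 2.8], [-0.68, 2.1], [0.12, 2.68], [-1.39, 4.53], [0.16, 2.79], [-2.81, 2.81]. Speed limits (rad/s): [1.89, 1.89, 2.22, 3.01, 3.01, 3.01].

INTERFACE

Orientations are given as a unit quaternion [x, y, z, w].
In Python, from bench import monitor, optics, job, find_in, spot_point, arm gives the robot as it stands.
- The arm moves only by the tool step_arm, never from a script. Its argument "commands" is a list of rows, each an object with "grip": the gripper's target within -1 to 1 (shut at 1, half-way at 0, fully open at -1); "delta_pos": the shift along the tool's x, y, z in units of 0.5 m (1.0 is 0.5 m), a list of three; "delta_rot": the turn, a rotation vector about the tool's x, y, z in units of 180 degrees (1.0 is 180 degrees), a list of three. In form: [{"grip": grip, "delta_pos": [x, y, z], "delta_rot": [ax, ay, az]}, ...]. A call has 1 to 5 rows; each row is the pose to reach, as a shift and turn from the pose commanded when the call began, along the tool's axes at that moment, turning the shorter way round; what a row does not reach only later rows make up. A row lasts 1/8 s, in which the tool goes at most 62.5 mm and 10.7 degrees, less where a joint would pass 70% of its speed; a pose out of reach is approached as far as the arm can. A call with a number of a shift or a turn outside -1 to 1 is refused whole. A call with a gripper value outside its range is refused whole. The fingers move at their own pace and stop on an object; "squeeze" is the grip in N (left out, the last holds). Time passes only in rows, so rows that repeat a pose let the fingers close. It gives the time, the measured TCP pose, the force and the opening at its end, in the units of the state.
- monitor.state(): the state, without advancing time (a new reading comes with each control period).
- optics.grab_frame(name): name is "scene" or "top" or "wrist"; returns a dict with "frame" (420x560x3 uint8, blue, green, red), "z_map" (420x560 float32, m along the optical axis (not along the pixel's ray), 0 where there is no reading), "K" (3x3 intrinsics, pixels), "dist_coeffs" ([k1, k2, p1, p2, k3] as OpenCV has them; the pictures are not rectified), "extrinsics" (4x4, takes a point from camera to world coordinates). Camera axes: x right, y up, looking along -z (the intrinsics and any distortion apply to the point x, -y, -z); pixel columns grow to the right and rows downward; lengths in m; the calibration is good to about 2 mm. A picture is of the moment at which its call begins.
- job.finish_job(): hands the job in, once; it reports no verdict.
Trained networks look in a picture, given as the dict that the camera call returned (one of the last four; its "shot" number tells which), for a name from the list of things; names that differ only in an ending like _2 or _b are one class to them, and where a whole thing is asked for, a point or a joint stands for the part that bears it (a point fixed in the world has none). Each returns a list of dicts, best first, with "score" (0 to 1); they miss things now and then, are a little off and sometimes report something else, mostly with a low value. They report only what shows in the picture. A call takes as long as a camera call. They do not tell look-alikes from the thing itself.
- find_in(target, picture): "bbox" ([centre column, centre row, width, height] in pixels, round what is visible of it).
- spot_point(target, picture): "xy" ([column, row] in pixels: a listed point, or the origin of a listed thing).
The state is a dict: "time": time; "joint_pos": joint angles; "qvel": joint speeds; "tau": joint torques, N m; "ee_pos": TCP position; "tool_rot": TCP orientation; "ft_force": force on the tool from outside, world axes, zero at the start; "moment": the same for the moment, N m; "grip_width": finger opening in m.
Only numpy, scipy, OpenCV 4.12 (cv2) and the standard library are available. Lean on these libraries where they do the work, as an engineer would, in place of code of your own. Each camera call takes 0.05 s, during which the arm holds its last target.

## Working session

There is one attempt and no reset: what is moved stays moved. The work goes in short steps, Python scripts to look and compute and a tool call to move; the robot and the scene stay as the last step left them, time stands still between calls to the robot, and variables do not carry over. Pictures are saved under pics/ and viewed, and the job is handed in when it is done.

Besides the shell and the picture viewer there is one more tool, called after "Request:" as a command line: name --argument value ..., lists and objects as JSON in quotes. step_arm: Moves the arm, as the interface text tells. Its arguments: {"type":"object","properties":{"commands":{"type":"array","items":{"type":"object","properties":{"grip":{"type":"number"},"delta_pos":{"type":"array","items":{"type":"number"}},"delta_rot":{"type":"array","items":{"type":"number"}}}}},"squeeze":{"type":"number"}},"required":["commands"]}

```bash
ls -la; mkdir -p pics; cat > h.py <<'E'
import numpy as np, cv2
from bench import monitor, optics, job, find_in, spot_point, arm
from scipy.spatial.transform import Rotation as R
def save(p,n): cv2.imwrite('pics/'+n,p['frame'])
def ray(p,uv):
    u=cv2.undistortPoints(np.array([[uv]],float),p['K'],np.array(p['dist_coeffs'],float))[0,0]
    return np.array([u[0],-u[1],-1.0])
def at_depth(p,uv,d=None):
    if d is None:
        c,r=int(round(uv[0])),int(round(uv[1])); w=p['z_map'][max(r-1,0):r+2,max(c-1,0):c+2]; w=w[w>0]; d=np.median(w) if len(w) else np.nan
    E=np.array(p['extrinsics']); return E[:3,:3]@(ray(p,uv)*d)+E[:3,3]
def at_z(p,uv,z):
    E=np.array(p['extrinsics']); v=E[:3,:3]@ray(p,uv); o=E[:3,3]; return o+v*(z-o[2])/v[2]
def cloud(p):
    z=p['z_map']; r,c=np.mgrid[0:z.shape[0],0:z.shape[1]]
    u=cv2.undistortPoints(np.stack([c.ravel(),r.ravel()],1).astype(float)[:,None],p['K'],np.array(p['dist_coeffs'],float))[:,0]
    P=np.stack([u[:,0],-u[:,1],-np.ones(len(u))],1)*z.ravel()[:,None]
    E=np.array(p['extrinsics']); W=P@E[:3,:3].T+E[:3,3]; W[z.ravel()==0]=np.nan
    return W.reshape(*z.shape,3)
def proj(p,X):
    E=np.linalg.inv(np.array(p['extrinsics'])); x=E[:3,:3]@np.array(X)+E[:3,3]; x=x*[1,-1,-1]
    return cv2.projectPoints(x[None,None],np.zeros(3),np.zeros(3),p['K'],np.array(p['dist_coeffs'],float))[0][0,0]
def goal(pos,yaw_y,cur=None):
    """tool down; tool y axis along world yaw yaw_y. prints delta units"""
    s=monitor.state(); Rc=R.from_quat(s['tool_rot']).as_matrix()
    x=np.array([0,0,-1.]); best=None
    for k in (0,np.pi):
        y=np.array([np.cos(yaw_y+k),np.sin(yaw_y+k),0]); G=np.stack([x,y,np.cross(x,y)],1)
        rv=R.from_matrix(Rc.T@G).as_rotvec()
        if best is None or np.linalg.norm(rv)<np.linalg.norm(best): best=rv
    dp=Rc.T@(np.array(pos)-s['ee_pos'])
    return np.round(dp/.5,4),np.round(best/np.pi,4)
E
python3 - <<'E'
from h import *
print(monitor.state()); print(arm.nose_length)
for n in ('scene','top','wrist'):
    p=optics.grab_frame(n); save(p,n+'0.png'); print(n,p['shot'],np.round(p['extrinsics'],3).tolist())
    for t in ['fixture','vee_seat','stud_top','sleeve_home','sleeve_center','roller_center','rest','jar_mid','weight_mid','scoop']:
        L=spot_point(t,p)
        for q in L[:3]: print(t,np.round(q['xy'],1),round(q['score'],2),np.round(at_depth(p,q['xy']),3))
E
```

```text
total 12
drwxr-xr-x  3 agent agent 4096 Dec  7 04:07 .
drwxr-xr-x 23 root  root  4096 Dec  7 04:07 ..
drwxr-xr-x  2 agent agent 4096 Dec  7 04:07 pics
{'time': 0.0, 'joint_pos': array([ 1.05797266e+00,  1.50990983e-01,  1.43800612e+00, -4.07953819e-07,
        1.55381406e+00, -1.33960354e-01]), 'qvel': array([-0.00102044, -0.00085492, -0.00059156,  0.00077158,  0.00010576,
       -0.00132404]), 'tau': array([-5.42657563e-04, -7.13069057e+01, -5.70852542e+01, -2.15389359e-04,
        9.44362837e-03,  4.79324143e-06]), 'ee_pos': array([0.21256452, 0.53403888, 0.25568501]), 'tool_rot': array([ 0.13274019,  0.69459428, -0.13355723,  0.69432074]), 'ft_force': array([ 0.33324867, -0.27941867,  0.04032862]), 'moment': array([-0.04296421,  0.02005363, -0.0023783 ]), 'grip_width': 0.08561876242444405}
0.025
scene 1 [[-0.571, -0.619, 0.54, 1.195], [0.821, -0.416, 0.391, 0.533], [-0.017, 0.666, 0.745, 1.044], [0.0, 0.0, 0.0, 1.0]]
fixture [257.4 245. ] 0.8 [0.578 0.024 0.012]
vee_seat [268.7 220.8] 0.87 [0.501 0.003 0.012]
stud_top [235.6 236.6] 0.95 [ 0.587 -0.035  0.013]
sleeve_home [236.3 24
[... 900 characters left out ...]
53]
sleeve_home [285.2 148.5] 0.73 [ 0.608 -0.005  0.052]
sleeve_home [286.3 145.4] 0.35 [ 0.614 -0.008  0.06 ]
sleeve_center [143.1 195.3] 0.79 [0.488 0.327 0.034]
sleeve_center [423.6 213.8] 0.16 [ 0.463 -0.336  0.046]
roller_center [427.9 209.9] 0.97 [ 0.47  -0.341  0.06 ]
roller_center [366.7 265.2] 0.9 [ 0.34  -0.201  0.037]
roller_center [416.3 330.1] 0.89 [ 0.196 -0.315  0.036]
rest [423.5 213. ] 0.66 [ 0.464 -0.335  0.048]
jar_mid [285.3 150.5] 0.42 [ 0.609 -0.006  0.037]
weight_mid [231.7  92.1] 0.48 [0.748 0.129 0.052]
scoop [166.7 114.1] 0.81 [0.701 0.293 0.017]
wrist 3 [[0.37, -0.878, -0.303, 0.135], [0.929, 0.35, 0.121, 0.565], [-0.0, -0.326, 0.945, 0.373], [0.0, 0.0, 0.0, 1.0]]
```

View pics/scene0.png

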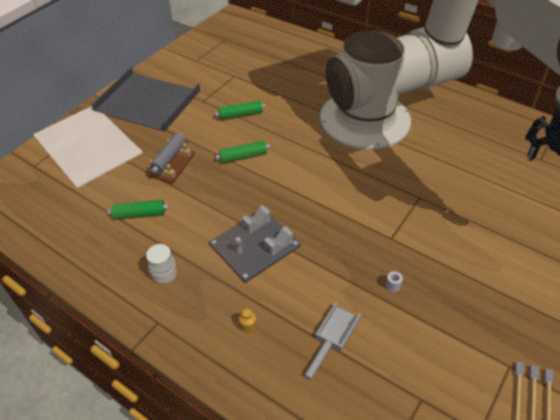

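View pics/top0.png

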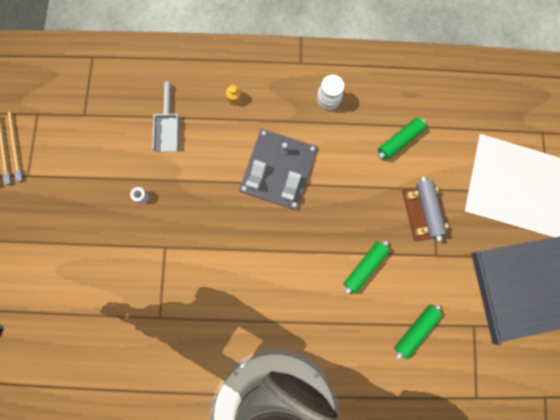

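The grey roller is the one on the rest, at top (432,210) and scene (169,153). The look-alikes at top (402,138), (367,267) and (418,331) are green. I'll confirm this in enlarged crops and measure from the depth maps.

```bash
python3 - <<'E'
from h import *
p=optics.grab_frame('top'); q=optics.grab_frame('scene')
f=p['frame']
a=cv2.resize(f[160:260,380:480],(400,400),interpolation=cv2.INTER_CUBIC); b=cv2.resize(f[115:215,230:330],(400,400),interpolation=cv2.INTER_CUBIC)
cv2.imwrite('pics/crop1.png',np.hstack([a,b]))
np.savez('c0.npz',top=cloud(p),scene=cloud(q))
for n,pp in (('top',p),('scene',q)):
    W=cloud(pp); hsv=cv2.cvtColor(pp['frame'],cv2.COLOR_BGR2HSV)
    def sel(cx,cy,r,z0,z1):
        return (np.hypot(W[...,0]-cx,W[...,1]-cy)<r)&(W[...,2]>z0)&(W[...,2]<z1)
    # bench bias
    m=sel(.5,.15,.05,-.02,.03); print(n,'bench z',np.nanmedian(W[m][:,2]))
    m=sel(.49,.33,.04,.028,.06); print(n,'sleeve top',m.sum(),W[m].mean(0),np.ptp(W[m],axis=0))
    m=sel(.47,-.335,.11,.055,.09); P=W[m]; c=P.mean(0); u,s,vt=np.linalg.svd((P-c)[:,:2],full_matrices=False)
    t=(P-c)[:,:2]@vt[0]; print(n,'roller',m.sum(),c,'yaw',np.degrees(np.arctan2(vt[0,1],vt[0,0])),t.min(),t.max(),'mid',c[:2]+vt[0]*(t.min()+t.max())/2,P[:,2].max())
    m=sel(.576,.018,.13,.006,.018); P=W[m]; rect=cv2.minAreaRect(P[:,:2].astype(np.float32)*1000); print(n,'plate',m.sum(),rect,np.median(P[:,2]))
    m=sel(.576,.018,.13,.036,.05); P=W[m]; print('blocktops',m.sum(), P.mean(0))
    m=sel(.576,.018,.13,.053,.09); P=W[m]; print('stud top',m.sum(), P.mean(0) if len(P) else '')
E
```

```text
top bench z -0.001964818923441025
top sleeve top 112 [0.49066391 0.34137778 0.03321689] [0.02901533 0.03358512 0.0096103 ]
top roller 804 [ 0.47530933 -0.35108204  0.06285032] yaw -166.9938600403829 -0.06529309655715188 0.0638250158264369 mid [ 0.47602454 -0.35091684] 0.07027020726307454
top plate 3213 ((573.52197265625, 10.128082275390625), (150.0254364013672, 170.74131774902344), 73.70054626464844) 0.009945384124063872
blocktops 395 [0.53766109 0.02063767 0.04204892]
stud top 33 [ 0.61579592 -0.00245014  0.05782621]
scene bench z -0.0011234878793577874
scene sleeve top 128 [0.49471746 0.34497549 0.03355917] [0.03348375 0.03295283 0.01049303]
scene roller 423 [ 0.48310795 -0.34575829  0.06176931] yaw 12.264231743292253 -0.06993598912740626 0.06460418514780868 mid [ 0.48050289 -0.34632459] 0.07146847788726085
scene plate 2675 ((574.48779296875, 23.66741180419922), (206.8679656982422, 177.68685913085938), 73.88155364990234) 0.010813761350290996
blocktops 379 [0.54245437 0.02543779 0.04234452]
stud top 32 [0.61879721 0.00140492 0.05872083]
```

View pics/crop1.png

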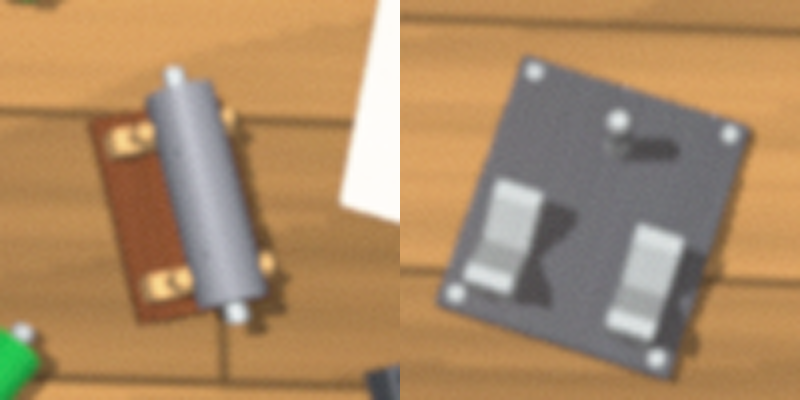

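The left crop confirms the grey roller on the wooden rest. The right crop shows the stud at about (618,120) and the two V-blocks. Next I'll go above the sleeve and view it with the wrist camera.

```bash
python3 - <<'E'
from h import *
s=monitor.state(); print(R.from_quat(s['tool_rot']).as_matrix().round(3))
print(goal([.491,.342,.16],np.radians(73.7)))
E
```

```text
[[-0.     0.37   0.929]
 [-0.     0.929 -0.37 ]
 [-1.    -0.    -0.   ]]
(array([ 0.1925, -0.1512,  0.6594]), array([-0.03, -0.  ,  0.  ]))
```

Request:
step_arm --commands '[{"grip": -1,"delta_pos": [0.19,-0.15,0.66],"delta_rot": [-0.03,0,0]},{"grip": -1,"delta_pos": [0.19,-0.15,0.66],"delta_rot": [-0.03,0,0]},{"grip": -1,"delta_pos": [0.19,-0.15,0.66],"delta_rot": [-0.03,0,0]},{"grip": -1,"delta_pos": [0.19,-0.15,0.66],"delta_rot": [-0.03,0,0]},{"grip": -1,"delta_pos": [0.19,-0.15,0.66],"delta_rot": [-0.03,0,0]}]'

```text
time: 2.38
ee_pos: [0.462, 0.3624, 0.1715]
tool_rot: [0.1, 0.7, -0.1, 0.7]
ft_force: [0.4, 0.5, -0.2]
grip_width: 0.0857
```

Request:
step_arm --commands '[{"grip": -1,"delta_pos": [0,0,0],"delta_rot": [0,0,0]}]'

```text
time: 2.5
ee_pos: [0.4629, 0.361, 0.1701]
tool_rot: [0.101, 0.7, -0.102, 0.699]
ft_force: [-0.9, 1.1, 0.3]
grip_width: 0.0853
```

```bash
python3 - <<'E'
from h import *
s=monitor.state(); print(s['time'],s['ee_pos'],s['qvel'].round(3))
p=optics.grab_frame('wrist'); save(p,'w1.png')
for q in spot_point('sleeve_center',p)[:3]: print(q['xy'],q['score'],at_z(p,q['xy'],.018))
W=cloud(p); m=(np.hypot(W[...,0]-.491,W[...,1]-.342)<.05)&(W[...,2]>.025)&(W[...,2]<.06)
P=W[m]; print(m.sum(),np.percentile(P,[1,50,99],axis=0))
T=P[P[:,2]>np.percentile(P[:,2],60)-.001]; c,r=cv2.minEnclosingCircle((T[:,:2]*1000).astype(np.float32)); print(c,r)
print('bench',np.nanmedian(W[...,2]))
np.save('w1.npy',W)
E
```

```text
2.5 [0.46291972 0.36100303 0.17010538] [ 0.068 -0.033 -0.     0.019  0.022  0.049]
[269.1, 241.0] 0.74 [0.49352742 0.33870567 0.018     ]
1086 [[0.47734274 0.32564338 0.02527656]
 [0.49249991 0.34178881 0.03495249]
 [0.50911496 0.35773708 0.03677103]]
(493.66644287109375, 341.2681579589844) 16.80743980407715
bench -0.0003561170135994163
```

View pics/w1.png

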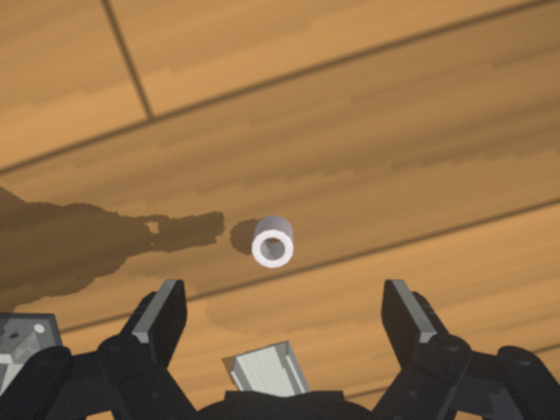

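The wrist view shows the sleeve rim centred at about (272,247), between the open fingers. That gives (0.4937, 0.3413), close to the top view.

```bash
python3 - <<'E'
from h import *
print(goal([.4937,.3413,.08],np.radians(73.7)))
E
```

```text
(array([ 0.1832, -0.0238,  0.0758]), array([-0.0004, -0.0002,  0.0001]))
```

Request:
step_arm --commands '[{"grip": -1,"delta_pos": [0.05,-0.024,0.076],"delta_rot": [0,0,0]},{"grip": -1,"delta_pos": [0.18,-0.024,0.076],"delta_rot": [0,0,0]},{"grip": -1,"delta_pos": [0.18,-0.024,0.076],"delta_rot": [0,0,0]},{"grip": -1,"delta_pos": [0.18,-0.024,0.076],"delta_rot": [0,0,0]},{"grip": -1,"delta_pos": [0.18,-0.024,0.076],"delta_rot": [0,0,0]}]'

```text
time: 3.22
ee_pos: [0.4942, 0.3426, 0.0846]
tool_rot: [0.101, 0.699, -0.099, 0.701]
ft_force: [0.5, 1.2, 0.7]
grip_width: 0.0853
```

```bash
python3 - <<'E'
from h import *
s=monitor.state(); print(s['time'],s['ee_pos'],s['qvel'].round(3))
print(goal([.4937,.3413,.036],np.radians(73.7)))
E
```

```text
3.225 [0.49423073 0.34264624 0.08456114] [-0.006  0.004  0.007 -0.    -0.009 -0.002]
(array([ 0.0971, -0.0031, -0.0005]), array([ 0.0003,  0.0008, -0.0008]))
```

Request:
step_arm --commands '[{"grip": -1,"delta_pos": [0.05,-0.003,0],"delta_rot": [0,0,0]},{"grip": -1,"delta_pos": [0.097,-0.003,0],"delta_rot": [0,0,0]},{"grip": -1,"delta_pos": [0.097,-0.003,0],"delta_rot": [0,0,0]},{"grip": 0,"delta_pos": [0.097,-0.003,0],"delta_rot": [0,0,0]},{"grip": 0,"delta_pos": [0.097,-0.003,0],"delta_rot": [0,0,0]}]' --squeeze 30

```text
time: 3.85
ee_pos: [0.4938, 0.3405, 0.0348]
tool_rot: [0.101, 0.699, -0.1, 0.701]
ft_force: [0.0, 0.3, -0.4]
grip_width: 0.0514
```

Request:
step_arm --commands '[{"grip": 0.6,"delta_pos": [0,0,0],"delta_rot": [0,0,0]},{"grip": 0.6,"delta_pos": [0,0,0],"delta_rot": [0,0,0]},{"grip": 0.6,"delta_pos": [0,0,0],"delta_rot": [0,0,0]},{"grip": 0.6,"delta_pos": [0,0,0],"delta_rot": [0,0,0]}]' --squeeze 30

```text
time: 4.35
ee_pos: [0.4936, 0.3403, 0.0343]
tool_rot: [0.1, 0.7, -0.1, 0.7]
ft_force: [-1.9, -1.2, 9.5]
grip_width: 0.0337
```

```bash
python3 - <<'E'
from h import *
s=monitor.state(); print(s['time'],s['ee_pos'],s['grip_width'],s['ft_force'])
print(goal([.6167,-.0025,.14],np.radians(73.7)))
E
```

```text
4.35 [0.49359824 0.34029532 0.03434699] 0.033745067807985855 [-1.9021641  -1.24713901  9.50992544]
(array([-0.2113, -0.5888,  0.4289]), array([-0.    ,  0.0003, -0.0002]))
```

Request:
step_arm --commands '[{"grip": 0.6,"delta_pos": [-0.1,0,0],"delta_rot": [0,0,0]},{"grip": 0.6,"delta_pos": [-0.2,0,0],"delta_rot": [0,0,0]},{"grip": 0.6,"delta_pos": [-0.21,-0.1,0.08],"delta_rot": [0,0,0]},{"grip": 0.6,"delta_pos": [-0.21,-0.2,0.16],"delta_rot": [0,0,0]},{"grip": 0.6,"delta_pos": [-0.21,-0.3,0.24],"delta_rot": [0,0,0]}]'

```text
time: 4.97
ee_pos: [0.565, 0.1652, 0.1389]
tool_rot: [0.1, 0.7, -0.1, 0.7]
ft_force: [0.1, 0.8, -0.5]
grip_width: 0.0336
```

```bash
python3 - <<'E'
from h import *
s=monitor.state(); print(s['time'],s['ee_pos'],s['grip_width'],s['ft_force'])
print(goal([.6167,-.0025,.14],np.radians(73.7)))
E
```

```text
4.975 [0.56498391 0.16519736 0.13894615] 0.03355755524273788 [ 0.14307514  0.78221042 -0.50527804]
(array([-0.002 , -0.293 ,  0.1933]), array([ 0.0001,  0.0003, -0.0001]))
```

Request:
step_arm --commands '[{"grip": 0.6,"delta_pos": [-0.01,-0.12,0.12],"delta_rot": [0,0,0]},{"grip": 0.6,"delta_pos": [-0.01,-0.22,0.22],"delta_rot": [0,0,0]},{"grip": 0.6,"delta_pos": [-0.01,-0.293,0.29],"delta_rot": [0,0,0]},{"grip": 0.6,"delta_pos": [-0.01,-0.293,0.29],"delta_rot": [0,0,0]},{"grip": 0.6,"delta_pos": [-0.01,-0.293,0.29],"delta_rot": [0,0,0]}]'

```text
time: 5.6
ee_pos: [0.6626, -0.0153, 0.1431]
tool_rot: [0.101, 0.7, -0.101, 0.7]
ft_force: [0.0, 1.1, -0.7]
grip_width: 0.0339
```

Request:
step_arm --commands '[{"grip": 0.6,"delta_pos": [0,0,0],"delta_rot": [0,0,0]}]'

```text
time: 5.72
ee_pos: [0.6621, -0.0132, 0.1434]
tool_rot: [0.1, 0.7, -0.1, 0.7]
ft_force: [-0.7, 0.3, -2.0]
grip_width: 0.034
```

```bash
python3 - <<'E'
from h import *
s=monitor.state(); print(s['time'],s['ee_pos'],s['grip_width'],s['qvel'].round(3))
p=optics.grab_frame('wrist'); save(p,'w2.png')
for t in ('stud_top','vee_seat','fixture','sleeve_center'):
    for q in spot_point(t,p)[:2]: print(t,np.round(q['xy'],1),round(q['score'],2),at_z(p,q['xy'],.062 if t=='stud_top' else .0523),at_depth(p,q['xy']))
W=cloud(p); np.save('w2.npy',W)
def sel(cx,cy,r,z0,z1): return (np.hypot(W[...,0]-cx,W[...,1]-cy)<r)&(W[...,2]>z0)&(W[...,2]<z1)
m=sel(.6167,-.0025,.03,.03,.075); P=W[m]; print('stud',m.sum(),P[:,2].max()); T=P[P[:,2]>P[:,2].max()-.004]; print(len(T),T.mean(0),np.ptp(T,axis=0))
m=sel(.576,.018,.13,.009,.015); P=W[m]; print(cv2.minAreaRect((P[:,:2]*1000).astype(np.float32)),np.median(P[:,2]))
E
```

```text
5.725 [ 0.66208281 -0.01318585  0.14342285] 0.03398035261965325 [ 0.01  -0.005  0.002 -0.002 -0.002 -0.003]
stud_top [278.2 159.9] 0.94 [ 0.61660034 -0.00313967  0.062     ] [ 0.61666838 -0.00316606  0.06161052]
vee_seat [278.5   2.9] 0.98 [0.53714062 0.02044404 0.0523    ] [0.52837817 0.02242668 0.01157107]
fixture [281.9  81.5] 0.94 [0.57596027 0.01095196 0.0523    ] [0.57479392 0.0110774  0.01161629]
sleeve_center [282.2 291.9] 0.55 [ 0.70710118 -0.0273129   0.0523    ] [ 0.67056265 -0.01633056  0.11306869]
stud 683 0.06353188334678353
309 [ 0.61836736 -0.00324127  0.0612305 ] [0.01148691 0.01164904 0.00399715]
((591.660400390625, 4.776298522949219), (150.56256103515625, 136.43006896972656), 73.72187042236328) 0.01144288688580343
```

View pics/w2.png

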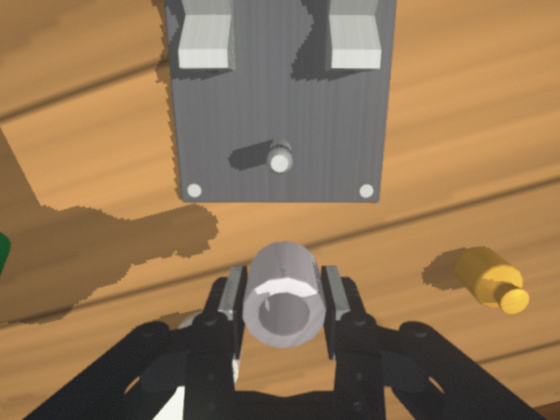

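The wrist view shows the stud top at (279,158) and the held sleeve's rim at about (285,310). I'll measure the two relative to each other in this same picture.

```bash
python3 - <<'E'
from h import *
from scipy.optimize import least_squares
W=np.load('w2.npy'); im=cv2.imread('pics/w2.png')
sub=W[240:350,240:330].reshape(-1,3); sub=sub[~np.isnan(sub[:,0])]
print(np.percentile(sub[:,2],[5,50,90,99]))
T=sub[(sub[:,2]>sub[:,2].max()-.006)]; print(len(T),T.mean(0),sub[:,2].max())
# wall facing the camera: cylinder radius 17 axis vertical
B=sub[(sub[:,2]>.112)&(sub[:,2]<.138)]
B=B[np.hypot(B[:,0]-.662,B[:,1]+.0132)<.03]
f=lambda c:np.hypot(B[:,0]-c[0],B[:,1]-c[1])-.017
r=least_squares(f,[.662,-.013],loss='soft_l1',f_scale=.001); print('sleeve wall',len(B),r.x,np.abs(r.fun).mean())
s=W[120:180,255:305].reshape(-1,3); S=s[(s[:,2]>.02)&(s[:,2]<.054)]
f=lambda c:np.hypot(S[:,0]-c[0],S[:,1]-c[1])-.008
r2=least_squares(f,[.6175,-.003],loss='soft_l1',f_scale=.001); print('stud wall',len(S),r2.x,np.abs(r2.fun).mean())
# rim: fit circle to top rim points
T=T[np.hypot(T[:,0]-.662,T[:,1]+.0132)<.025]
c,rr=cv2.minEnclosingCircle((T[:,:2]*1000).astype(np.float32)); print('rim',c,rr)
print(goal(np.r_[monitor.state()['ee_pos'][:2]+r2.x-r.x,.115],np.radians(73.7)))
E
```

```text
[-0.00083523  0.13506572  0.14461003  0.15029607]
112 [ 0.6672288  -0.00510752  0.1519658 ] 0.1556195707365126
sleeve wall 3428 [ 0.66113339 -0.01268644] 0.0031580687979361212
stud wall 176 [ 0.61879093 -0.00343572] 0.0001912495402346584
rim (662.3413696289062, -12.973529815673828) 20.091060638427734
(array([ 0.0571, -0.0059, -0.0865]), array([0.0004, 0.0001, 0.    ]))
```

```bash
python3 - <<'E'
from h import *
from scipy.optimize import least_squares
W=np.load('w2.npy')
for r0,r1,c0,c1 in ((248,285,258,310),(252,275,262,306)):
    B=W[r0:r1,c0:c1].reshape(-1,3); B=B[(B[:,2]>.105)&(B[:,2]<.146)]
    r=least_squares(lambda c:np.hypot(B[:,0]-c[0],B[:,1]-c[1])-.017,[.662,-.013],loss='soft_l1',f_scale=.0005); print(len(B),r.x,np.abs(r.fun).mean(),B[:,2].min(),B[:,2].max())
print(goal(np.r_[monitor.state()['ee_pos'][:2]+np.array([.6188,-.00344])-r.x,.115],np.radians(73.7)))
E
```

```text
1898 [ 0.66259067 -0.01328413] 0.0003342852654996401 0.1091705287982741 0.14565694863269954
1009 [ 0.66249834 -0.01322605] 0.00024284934359197465 0.11472311775965993 0.14145994997633976
(array([ 0.0571, -0.0056, -0.0894]), array([0.0004, 0.0001, 0.    ]))
```

Request:
step_arm --commands '[{"grip": 0.6,"delta_pos": [0,-0.0056,-0.089],"delta_rot": [0,0,0]},{"grip": 0.6,"delta_pos": [0.057,-0.0056,-0.089],"delta_rot": [0,0,0]},{"grip": 0.6,"delta_pos": [0.057,-0.0056,-0.089],"delta_rot": [0,0,0]},{"grip": 0.6,"delta_pos": [0.057,-0.0056,-0.089],"delta_rot": [0,0,0]}]'

```text
time: 6.48
ee_pos: [0.6196, -0.0045, 0.1157]
tool_rot: [0.1, 0.7, -0.1, 0.7]
ft_force: [0.4, -0.7, -1.0]
grip_width: 0.0335
```

```bash
python3 - <<'E'
from h import *
s=monitor.state(); print(s['time'],s['ee_pos'],s['grip_width'],s['qvel'].round(3))
print(goal([.6184,-.0034,.075],np.radians(73.7)))
E
```

```text
6.475 [ 0.61955669 -0.00449441  0.11572936] 0.03350942968191184 [-0.001 -0.003 -0.008 -0.001 -0.001 -0.001]
(array([ 0.0815,  0.0015, -0.0029]), array([ 0.0001,  0.0002, -0.    ]))
```

Request:
step_arm --commands '[{"grip": 0.6,"delta_pos": [0.0,0.0015,-0.002],"delta_rot": [0,0,0]},{"grip": 0.6,"delta_pos": [0.03,0.0015,-0.002],"delta_rot": [0,0,0]},{"grip": 0.6,"delta_pos": [0.06,0.0015,-0.002],"delta_rot": [0,0,0]},{"grip": 0.6,"delta_pos": [0.08,0.0015,-0.002],"delta_rot": [0,0,0]},{"grip": 0.6,"delta_pos": [0.08,0.0015,-0.002],"delta_rot": [0,0,0]}]'

```text
time: 7.1
ee_pos: [0.6178, -0.0036, 0.0736]
tool_rot: [0.1, 0.701, -0.1, 0.699]
ft_force: [0.4, 0.4, -0.6]
grip_width: 0.0339
```

```bash
python3 - <<'E'
from h import *
s=monitor.state(); print(s['time'],s['ee_pos'],s['grip_width'],s['ft_force'],s['moment'])
p=optics.grab_frame('wrist'); save(p,'w3.png')
print(goal([.6184,-.0034,.0463],np.radians(73.7)))
E
```

```text
7.1 [ 0.61780284 -0.00358199  0.073595  ] 0.03393405809672288 [ 0.44382053  0.3865697  -0.62780334] [0.05449922 0.03003467 0.00594534]
(array([0.0562, 0.0006, 0.0004]), array([-0.    , -0.0003,  0.0001]))
```

View pics/w3.png

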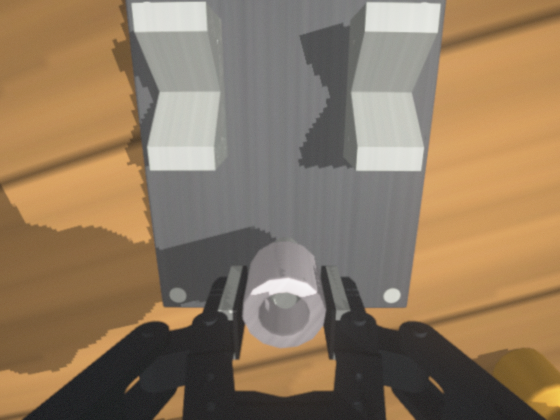

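The stud top is visible inside the bore at (287,300), and the contact force is near zero. I'll lower the sleeve the rest of the way.

Request:
step_arm --commands '[{"grip": 0.6,"delta_pos": [0.025,0,0],"delta_rot": [0,0,0]},{"grip": 0.6,"delta_pos": [0.045,0,0],"delta_rot": [0,0,0]},{"grip": 0.6,"delta_pos": [0.052,0,0],"delta_rot": [0,0,0]},{"grip": 0.6,"delta_pos": [0.055,0,0],"delta_rot": [0,0,0]},{"grip": 0.6,"delta_pos": [0.056,0,0],"delta_rot": [0,0,0]}]'

```text
time: 7.78
ee_pos: [0.6184, -0.0036, 0.047]
tool_rot: [0.1, 0.7, -0.1, 0.7]
ft_force: [-1.0, -0.9, 0.0]
grip_width: 0.0335
```

Request:
step_arm --commands '[{"grip": 0.6,"delta_pos": [0.002,0,0],"delta_rot": [0,0,0]},{"grip": 0.6,"delta_pos": [0.003,0,0],"delta_rot": [0,0,0]},{"grip": 0.6,"delta_pos": [0.003,0,0],"delta_rot": [0,0,0]}]'

```text
time: 8.15
ee_pos: [0.6185, -0.0036, 0.0464]
tool_rot: [0.1, 0.7, -0.1, 0.7]
ft_force: [-4.9, 0.3, 11.0]
grip_width: 0.0335
```

Request:
step_arm --commands '[{"grip": -0.3,"delta_pos": [0,0,0],"delta_rot": [0,0,0]},{"grip": -0.3,"delta_pos": [0,0,0],"delta_rot": [0,0,0]},{"grip": -0.3,"delta_pos": [0,0,0],"delta_rot": [0,0,0]},{"grip": -0.3,"delta_pos": [-0.06,0,0],"delta_rot": [0,0,0]},{"grip": -0.3,"delta_pos": [-0.16,0,0],"delta_rot": [0,0,0]}]'

```text
time: 8.78
ee_pos: [0.6174, -0.0035, 0.1247]
tool_rot: [0.1, 0.701, -0.1, 0.699]
ft_force: [0.8, -0.2, 1.0]
grip_width: 0.0554
```

Request:
step_arm --commands '[{"grip": -1,"delta_pos": [-0.06,0,0.06],"delta_rot": [0,0,0]},{"grip": -1,"delta_pos": [-0.1,0,0.08],"delta_rot": [0,0,0]},{"grip": -1,"delta_pos": [-0.1,0,0.08],"delta_rot": [0,0,0]},{"grip": -1,"delta_pos": [-0.1,0,0.08],"delta_rot": [0,0,0]}]'

```text
time: 9.28
ee_pos: [0.656, -0.0146, 0.174]
tool_rot: [0.1, 0.701, -0.1, 0.699]
ft_force: [-1.1, -0.0, -1.2]
grip_width: 0.0855
```

```bash
python3 - <<'E'
from h import *
from scipy.optimize import least_squares
s=monitor.state(); print(s['time'],s['ee_pos'],s['grip_width'],s['ft_force'],s['qvel'].round(3))
p=optics.grab_frame('wrist'); save(p,'w4.png'); W=cloud(p); np.save('w4.npy',W)
for t in ('stud_top','vee_seat','fixture','sleeve_center','vee_face_near'):
    for q in spot_point(t,p)[:1]: print(t,np.round(q['xy'],1),round(q['score'],2),at_z(p,q['xy'],{'stud_top':.062,'vee_seat':.0523,'fixture':0,'sleeve_center':.03,'vee_face_near':.024}[t]))
def sel(cx,cy,r,z0,z1): return (np.hypot(W[...,0]-cx,W[...,1]-cy)<r)&(W[...,2]>z0)&(W[...,2]<z1)
m=sel(.6188,-.0034,.02,.04,.055); print('sleeve top z',m.sum(),np.median(W[m][:,2]),W[m][:,2].max())
m=sel(.576,.018,.13,.009,.015); P=W[m]; print(cv2.minAreaRect((P[:,:2]*1000).astype(np.float32)),np.median(P[:,2]))
E
```

```text
9.275 [ 0.65595807 -0.01463482  0.17402449] 0.0855124993418161 [-1.13384161 -0.00260971 -1.16799707] [ 0.001  0.001  0.007  0.002  0.002 -0.   ]
stud_top [283.9 163.1] 0.64 [ 0.61879308 -0.00363093  0.062     ]
vee_seat [284.5  23.9] 0.98 [0.53658136 0.02079154 0.0523    ]
fixture [286.2  87.3] 0.86 [0.57236551 0.01183881 0.        ]
sleeve_center [281.5 154.9] 0.75 [ 0.61825609 -0.00536538  0.03      ]
vee_face_near [476.  270.3] 0.42 [0.7639165  0.12982452 0.024     ]
sleeve top z 1269 0.04725883793127564 0.05498710960412778
((585.6815185546875, 6.521614074707031), (150.43869018554688, 149.65040588378906), 73.63648223876953) 0.011438439971408143
```

View pics/w4.png

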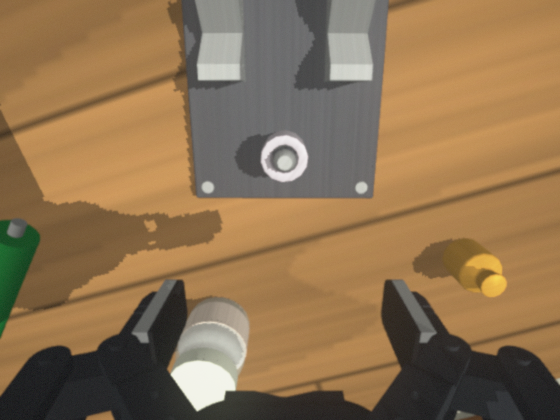

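The sleeve stands on the plate around the stud: its rim is at (284,158) and its top measures 47 mm. The seat works out at about (0.5369, 0.0204) with fixture yaw -16.35°. Now I'll go to the grey roller, turning through the branch that suits joint 6.

```bash
cat >> h.py <<'E'
def goalx(pos,yaw):
    s=monitor.state(); Rc=R.from_quat(s['tool_rot']).as_matrix()
    x=np.array([0,0,-1.]); y=np.array([np.cos(yaw),np.sin(yaw),0]); G=np.stack([x,y,np.cross(x,y)],1)
    return np.round(Rc.T@(np.array(pos)-s['ee_pos'])/.5,4),np.round(R.from_matrix(Rc.T@G).as_rotvec()/np.pi,4)
E
python3 - <<'E'
from h import *
print(goalx([.476,-.351,.2],np.radians(-77)),monitor.state()['joint_pos'])
E
```

```text
(array([-0.0499, -0.7467, -0.1576]), array([8.372e-01, 0.000e+00, 3.000e-04])) [-1.39664714e-01  3.55905228e-01  1.34725411e+00 -1.05085833e-04
  1.43902481e+00 -1.42595751e+00]
```

Request:
step_arm --commands '[{"grip": -1,"delta_pos": [-0.05,-0.1,-0.02],"delta_rot": [0.05,0,0]},{"grip": -1,"delta_pos": [-0.05,-0.2,-0.04],"delta_rot": [0.11,0,0]},{"grip": -1,"delta_pos": [-0.05,-0.3,-0.06],"delta_rot": [0.17,0,0]},{"grip": -1,"delta_pos": [-0.05,-0.4,-0.08],"delta_rot": [0.23,0,0]},{"grip": -1,"delta_pos": [-0.05,-0.5,-0.1],"delta_rot": [0.29,0,0]}]'

```text
time: 10.2
ee_pos: [0.5375, -0.242, 0.2004]
tool_rot: [0.399, 0.584, -0.399, 0.584]
ft_force: [1.3, 0.1, 0.0]
grip_width: 0.0855
```

```bash
python3 - <<'E'
from h import *
print(goalx([.476,-.351,.2],np.radians(-77)),monitor.state()['joint_pos'])
E
```

```text
(array([ 0.0008, -0.194 ,  0.1582]), array([ 5.465e-01,  0.000e+00, -1.000e-04])) [-5.53628179e-01  2.04687963e-01  1.48729540e+00 -1.16286451e-04
  1.44942990e+00 -9.26728957e-01]
```

Request:
step_arm --commands '[{"grip": -1,"delta_pos": [0,-0.1,0.08],"delta_rot": [0.06,0,0]},{"grip": -1,"delta_pos": [0,-0.194,0.158],"delta_rot": [0.12,0,0]},{"grip": -1,"delta_pos": [0,-0.194,0.158],"delta_rot": [0.18,0,0]},{"grip": -1,"delta_pos": [0,-0.194,0.158],"delta_rot": [0.24,0,0]},{"grip": -1,"delta_pos": [0,-0.194,0.158],"delta_rot": [0.3,0,0]}]'

```text
time: 10.82
ee_pos: [0.4774, -0.3502, 0.2002]
tool_rot: [-0.62, -0.341, 0.62, -0.341]
ft_force: [0.5, 0.7, -0.2]
grip_width: 0.0853
```

Request:
step_arm --commands '[{"grip": -1,"delta_pos": [0,0,0],"delta_rot": [0.06,0,0]},{"grip": -1,"delta_pos": [0,0,0],"delta_rot": [0.12,0,0]},{"grip": -1,"delta_pos": [0,0,0],"delta_rot": [0.18,0,0]},{"grip": -1,"delta_pos": [0,0,0],"delta_rot": [0.24,0,0]},{"grip": -1,"delta_pos": [0,0,0],"delta_rot": [0.245,0,0]}]'

```text
time: 11.45
ee_pos: [0.4776, -0.35, 0.2003]
tool_rot: [-0.702, -0.086, 0.702, -0.086]
ft_force: [-0.4, 1.0, 0.1]
grip_width: 0.0854
```

```bash
cat > rv.py <<'E'
from h import *
import sys
from scipy.optimize import least_squares
s=monitor.state(); print(s['time'],s['ee_pos'],s['grip_width'],s['ft_force'],s['qvel'].round(3),s['joint_pos'].round(2))
p=optics.grab_frame('wrist'); save(p,sys.argv[1]); W=cloud(p)
for t in ('roller_center','rest'):
    for q in spot_point(t,p)[:2]: print(t,np.round(q['xy'],1),round(q['score'],2),at_z(p,q['xy'],.048 if t!='rest' else 0))
m=(np.hypot(W[...,0]-.476,W[...,1]+.351)<.08)&(W[...,2]>.051)&(W[...,2]<.075)
P=W[m]
def f(v):
    c=v[:2]; d=np.array([np.cos(v[2]),np.sin(v[2])]); n=np.array([-d[1],d[0]])
    return np.hypot((P[:,:2]-c)@n,P[:,2]-v[3])-.02
d0=np.radians(13); r=least_squares(f,[.476,-.351,d0,.048],loss='soft_l1',f_scale=.001)
v=r.x; d=np.array([np.cos(v[2]),np.sin(v[2])]); t=(P[:,:2]-v[:2])@d
far=np.abs(r.fun)<.002
t=t[far]; print('fit',len(P),v[:2],np.degrees(v[2]),v[3],np.abs(r.fun).mean(),'ends',np.percentile(t,[0,.3,99.7,100]))
mid=v[:2]+d*(np.percentile(t,.3)+np.percentile(t,99.7))/2; print('mid',mid)
E
python3 rv.py w5.png
```

```text
11.45 [ 0.47760631 -0.34997072  0.20032661] 0.0854251447177967 [-0.4224313   1.04847572  0.06442401] [ 0.002 -0.001  0.    -0.     0.003  0.054] [-0.76  0.21  1.48 -0.    1.45  0.57]
roller_center [206.3 415. ] 0.85 [ 0.22953822 -0.32751674  0.048     ]
roller_center [108.4 287.2] 0.76 [ 0.36122887 -0.21611201  0.048     ]
fit 8066 [ 0.39215645 -0.37363421] 12.768553344680802 0.047099922731978494 0.0008909484600476959 ends [0.02404589 0.02522531 0.15455191 0.15484439]
mid [ 0.47982219 -0.35376763]
```

View pics/w5.png

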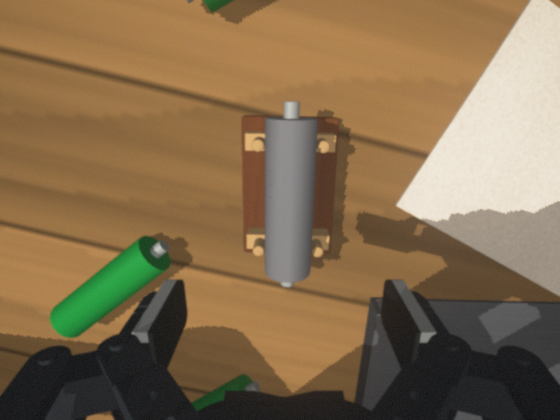

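The wrist view shows the grey roller on its rest, spanning (291,110) to (288,283). The fit gives a length of 129 mm, mid (0.4798, -0.3538) and yaw 12.8°, all as they should be.

```bash
python3 - <<'E'
from h import *
print(goalx([.4798,-.3538,.11],np.radians(-77.2)))
E
```

```text
(array([ 0.1807,  0.0084, -0.0024]), array([ 0.0074,  0.    , -0.    ]))
```

Request:
step_arm --commands '[{"grip": -1,"delta_pos": [0.05,0.0084,-0.0024],"delta_rot": [0.0074,0,0]},{"grip": -1,"delta_pos": [0.13,0.0084,-0.0024],"delta_rot": [0.0074,0,0]},{"grip": -1,"delta_pos": [0.18,0.0084,-0.0024],"delta_rot": [0.0074,0,0]},{"grip": -1,"delta_pos": [0.18,0.0084,-0.0024],"delta_rot": [0.0074,0,0]},{"grip": -1,"delta_pos": [0.18,0.0084,-0.0024],"delta_rot": [0.0074,0,0]}]'

```text
time: 12.22
ee_pos: [0.4802, -0.3542, 0.1116]
tool_rot: [0.703, 0.078, -0.703, 0.078]
ft_force: [0.0, -0.5, -0.4]
grip_width: 0.0856
```

```bash
python3 - <<'E'
from h import *
s=monitor.state(); print(s['ee_pos'],s['qvel'].round(3))
print(goalx([.4798,-.3538,.054],np.radians(-77.2)))
E
```

```text
[ 0.48019657 -0.35418857  0.11163062] [ 0.002 -0.008 -0.006 -0.001 -0.004  0.008]
(array([ 0.1153, -0.0011,  0.0007]), array([-0.0008, -0.0002, -0.0004]))
```

Request:
step_arm --commands '[{"grip": -1,"delta_pos": [0.05,0,0],"delta_rot": [0,0,0]},{"grip": -1,"delta_pos": [0.09,0,0],"delta_rot": [0,0,0]},{"grip": -1,"delta_pos": [0.115,0,0],"delta_rot": [0,0,0]},{"grip": -1,"delta_pos": [0.115,0,0],"delta_rot": [0,0,0]},{"grip": -0.2,"delta_pos": [0.115,0,0],"delta_rot": [0,0,0]}]' --squeeze 40

```text
time: 12.85
ee_pos: [0.4802, -0.3542, 0.054]
tool_rot: [0.703, 0.077, -0.703, 0.078]
ft_force: [-0.2, -0.6, 1.1]
grip_width: 0.0698
```

Request:
step_arm --commands '[{"grip": -0.2,"delta_pos": [0,0,0],"delta_rot": [0,0,0]},{"grip": 0.5,"delta_pos": [0,0,0],"delta_rot": [0,0,0]},{"grip": 0.5,"delta_pos": [0,0,0],"delta_rot": [0,0,0]},{"grip": 0.5,"delta_pos": [0,0,0],"delta_rot": [0,0,0]}]'

```text
time: 13.35
ee_pos: [0.4801, -0.3542, 0.0536]
tool_rot: [0.703, 0.077, -0.703, 0.078]
ft_force: [-1.4, -0.7, 5.6]
grip_width: 0.0388
```

Request:
step_arm --commands '[{"grip": 0.5,"delta_pos": [0,0,0],"delta_rot": [0,0,0]}]'

```text
time: 13.48
ee_pos: [0.4801, -0.3542, 0.0537]
tool_rot: [0.703, 0.077, -0.703, 0.078]
ft_force: [-0.6, -0.0, 5.9]
grip_width: 0.0389
```

Request:
step_arm --commands '[{"grip": 0.5,"delta_pos": [-0.03,0,0],"delta_rot": [0,0,0]},{"grip": 0.5,"delta_pos": [-0.09,0,0],"delta_rot": [0,0,0]},{"grip": 0.5,"delta_pos": [-0.16,0,0],"delta_rot": [0,0,0]},{"grip": 0.5,"delta_pos": [-0.22,0,0],"delta_rot": [0,0,0]},{"grip": 0.5,"delta_pos": [-0.22,0,0],"delta_rot": [0,0,0]}]'

```text
time: 14.1
ee_pos: [0.4804, -0.3543, 0.1656]
tool_rot: [0.704, 0.076, -0.702, 0.079]
ft_force: [0.5, 0.2, -4.7]
grip_width: 0.039
```

Request:
step_arm --commands '[{"grip": 0.5,"delta_pos": [0,0,0],"delta_rot": [0,0,0]}]'

```text
time: 14.22
ee_pos: [0.4795, -0.3535, 0.1619]
tool_rot: [-0.703, -0.078, 0.703, -0.077]
ft_force: [-0.5, 0.3, -4.3]
grip_width: 0.0388
```

```bash
python3 - <<'E'
from h import *
s=monitor.state(); print(s['time'],s['ee_pos'],s['qvel'].round(3),s['ft_force'],s['moment'],s['grip_width'])
p=optics.grab_frame('wrist'); save(p,'w6.png')
print(goalx([.5369,.0204,.14],np.radians(-16.35)))
E
```

```text
14.225 [ 0.47946515 -0.35349277  0.16187932] [-0.001  0.015  0.008  0.     0.     0.   ] [-0.51307472  0.31331217 -4.29227856] [-0.02315821 -0.0179473   0.00405817] 0.03881008848655291
(array([ 0.0438, -0.7046, -0.2752]), array([-3.393e-01,  1.000e-04,  7.000e-04]))
```

View pics/w6.png

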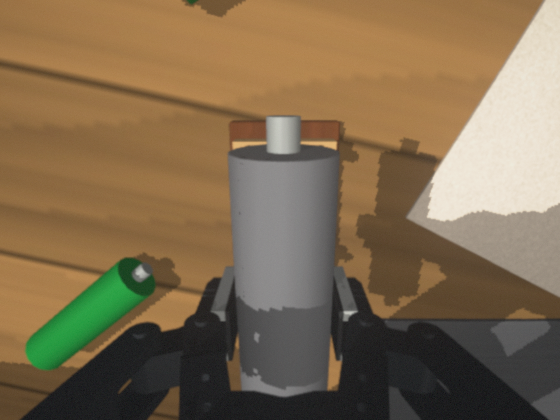

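The roller is held level between the pads, with its near end face at about row 150. I'll check its tilt and lengthwise offset in the hand.

```bash
cat > inhand.py <<'E'
from h import *
import sys
from scipy.optimize import least_squares
s=monitor.state(); p=optics.grab_frame('wrist'); W=cloud(p)
Rc=R.from_quat(s['tool_rot']).as_matrix(); L=(W.reshape(-1,3)-s['ee_pos'])@Rc   # tool coords; roller axis along tool z, camera at -z
m=(np.abs(L[:,1])<.018)&(L[:,2]<-.013)&(L[:,2]>-.1)&(L[:,0]>-.03)&(L[:,0]<.03); P=L[m]
B=P[P[:,2]>-.062]
def f(v): # y0,slope_y,x0,slope_x at z=0
    return np.hypot(B[:,1]-v[0]-v[1]*B[:,2],B[:,0]-v[2]-v[3]*B[:,2])-.02
r=least_squares(f,[0,0,.006,0],loss='soft_l1',f_scale=.0005); v=r.x
print(s['time'],s['ee_pos'],s['ft_force'].round(2),s['moment'].round(3)); print('axis y0 %.4f x0 %.4f slopes deg y %.2f x %.2f res %.5f n %d'%(v[0],v[2],np.degrees(v[1]),np.degrees(v[3]),np.abs(r.fun).mean(),len(B)))
rad=np.hypot(P[:,1]-v[0]-v[1]*P[:,2],P[:,0]-v[2]-v[3]*P[:,2])
S=P[(rad>.0185)&(rad<.0215)]; print('body end z',np.sort(S[:,2])[:1],np.percentile(S[:,2],.5)); 
S=P[(rad<.0075)]; print('stub end z',np.percentile(S[:,2],.5) if len(S) else None,len(S))
E
python3 inhand.py
```

```text
14.275 [ 0.47936322 -0.3534361   0.16149099] [ 0.23 -0.12 -3.85] [-0.013 -0.027 -0.002]
axis y0 0.0000 x0 0.0067 slopes deg y 0.17 x 0.02 res 0.00039 n 13432
body end z [-0.06506675] -0.0646853094423619
stub end z -0.07681338235100021 1354
```

Request:
step_arm --commands '[{"grip": 0.5,"delta_pos": [-0.02,-0.1,-0.04],"delta_rot": [-0.04,0,0]},{"grip": 0.5,"delta_pos": [-0.02,-0.2,-0.08],"delta_rot": [-0.08,0,0]},{"grip": 0.5,"delta_pos": [-0.02,-0.3,-0.12],"delta_rot": [-0.12,0,0]},{"grip": 0.5,"delta_pos": [-0.02,-0.4,-0.16],"delta_rot": [-0.16,0,0]},{"grip": 0.5,"delta_pos": [-0.02,-0.5,-0.2],"delta_rot": [-0.2,0,0]}]'

```text
time: 14.95
ee_pos: [0.5226, -0.0863, 0.1719]
tool_rot: [-0.644, -0.292, 0.644, -0.292]
ft_force: [2.1, -0.3, -3.6]
grip_width: 0.0388
```

```bash
python3 - <<'E'
from h import *
print(goalx([.5369,.0204,.14],np.radians(-16.35)))
E
```

```text
(array([ 0.0638, -0.119 , -0.1793]), array([-1.38e-01,  1.00e-04,  4.00e-04]))
```

Request:
step_arm --commands '[{"grip": 0.5,"delta_pos": [0,-0.06,-0.09],"delta_rot": [-0.05,0,0]},{"grip": 0.5,"delta_pos": [0.02,-0.119,-0.179],"delta_rot": [-0.1,0,0]},{"grip": 0.5,"delta_pos": [0.06,-0.119,-0.179],"delta_rot": [-0.138,0,0]},{"grip": 0.5,"delta_pos": [0.06,-0.119,-0.179],"delta_rot": [-0.138,0,0]},{"grip": 0.5,"delta_pos": [0.06,-0.119,-0.179],"delta_rot": [-0.138,0,0]}]'

```text
time: 15.58
ee_pos: [0.5376, 0.0179, 0.1431]
tool_rot: [-0.568, -0.422, 0.568, -0.422]
ft_force: [0.1, -0.8, -4.4]
grip_width: 0.0387
```

Request:
step_arm --commands '[{"grip": 0.5,"delta_pos": [0,0,0],"delta_rot": [0,0,0]}]'

```text
time: 15.7
ee_pos: [0.5378, 0.0178, 0.1435]
tool_rot: [0.568, 0.422, -0.567, 0.422]
ft_force: [0.6, 0.4, -4.7]
grip_width: 0.0386
```

```bash
python3 - <<'E'
from h import *
s=monitor.state(); print(s['time'],s['ee_pos'],s['ft_force'],s['qvel'].round(3),s['joint_pos'].round(2))
print(goalx([.5369,.0204,.09],np.radians(-16.35)))
p=optics.grab_frame('wrist'); save(p,'w7.png')
E
```

```text
15.7 [0.53784053 0.01775825 0.14347368] [ 0.56856557  0.38774866 -4.69362016] [ 0.002  0.001  0.004  0.003 -0.002 -0.008] [-0.11  0.14  1.68 -0.    1.32  0.18]
(array([ 0.1069, -0.0034, -0.0045]), array([-0.0022, -0.    , -0.0003]))
```

View pics/w7.png

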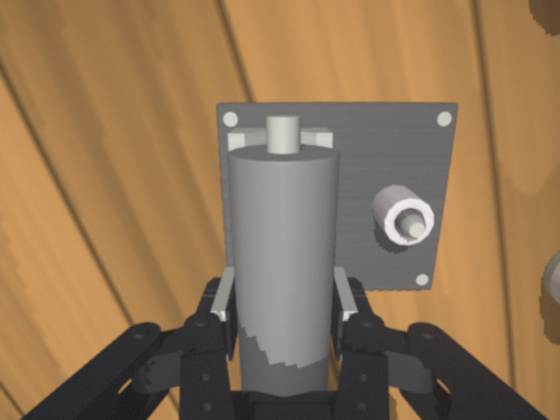

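The roller hangs above the V, and the sleeve at (405,218) is still standing around the stud. I'll cross-check the seat position from this opposite viewing side, using the sleeve and the block tops.

```bash
python3 - <<'E'
from h import *
from scipy.optimize import least_squares
p=optics.grab_frame('wrist'); W=cloud(p)
m=(np.hypot(W[...,0]-.6185,W[...,1]+.0035)<.025)&(W[...,2]>.018)&(W[...,2]<.042); B=W[m]
r=least_squares(lambda c:np.hypot(B[:,0]-c[0],B[:,1]-c[1])-.017,[.6185,-.0035],loss='soft_l1',f_scale=.0005); print('sleeve',m.sum(),r.x,np.abs(r.fun).mean())
m=(np.hypot(W[...,0]-.6185,W[...,1]+.0035)<.02)&(W[...,2]>.0495)&(W[...,2]<.055); B=W[m]
if m.sum()>20:
    r=least_squares(lambda c:np.hypot(B[:,0]-c[0],B[:,1]-c[1])-.008,[.6185,-.0035],loss='soft_l1',f_scale=.0005); print('stud',m.sum(),r.x,np.abs(r.fun).mean())
yaw=np.radians(-16.35); ex=np.array([np.cos(yaw),np.sin(yaw)]); ey=np.array([-ex[1],ex[0]])
D=W[...,:2]-np.array([.5369,.0204]); X=D@ex; Y=D@ey
m=(np.abs(X)<.06)&(np.abs(Y)<.1)&(W[...,2]>.0425)&(W[...,2]<.049); print('tops',m.sum(), 'X hist',np.histogram(X[m],bins=np.arange(-.04,.041,.004)), 'Y',np.percentile(Y[m],[1,50,99]))
m2=(np.abs(Y)<.14)&(X>-.06)&(X<.15)&(W[...,2]>.009)&(W[...,2]<.015); print(cv2.minAreaRect((W[m2][:,:2]*1000).astype(np.float32)), 'Ymax',np.percentile(Y[m2],[99.5,99.9]),'Xmax',np.percentile(X[m2],[99.5,99.9]))
E
```

```text
sleeve 668 [ 0.61877808 -0.00403353] 0.0006907183332170212
stud 129 [ 0.61881035 -0.00356688] 0.00029939642248633395
tops 615 X hist (array([  0,   3, 109,  97,  93,  21,   0,   0,   0,   0,   0,   0,   0,
         0,  15,  85,  94,  93,   5,   0]), array([-4.00000000e-02, -3.60000000e-02, -3.20000000e-02, -2.80000000e-02,
       -2.40000000e-02, -2.00000000e-02, -1.60000000e-02, -1.20000000e-02,
       -8.00000000e-03, -4.00000000e-03, -3.46944695e-17,  4.00000000e-03,
        8.00000000e-03,  1.20000000e-02,  1.60000000e-02,  2.00000000e-02,
        2.40000000e-02,  2.80000000e-02,  3.20000000e-02,  3.60000000e-02,
        4.00000000e-02])) Y [0.04889634 0.05428539 0.05843026]
((575.4660034179688, 9.584007263183594), (150.1426239013672, 170.49392700195312), 73.64418029785156) Ymax [0.0752182  0.07547514] Xmax [0.12412975 0.12471816]
```

Both measurements agree: the seat is at about (0.5371, 0.0205), yaw -16.36°. I'll descend in stages.

Request:
step_arm --commands '[{"grip": 0.5,"delta_pos": [0.03,-0.0034,-0.0045],"delta_rot": [-0.0022,0,0]},{"grip": 0.5,"delta_pos": [0.08,-0.0034,-0.0045],"delta_rot": [-0.0022,0,0]},{"grip": 0.5,"delta_pos": [0.12,-0.0034,-0.0045],"delta_rot": [-0.0022,0,0]},{"grip": 0.5,"delta_pos": [0.14,-0.0034,-0.0045],"delta_rot": [-0.0022,0,0]},{"grip": 0.5,"delta_pos": [0.14,-0.0034,-0.0045],"delta_rot": [-0.0022,0,0]}]'

```text
time: 16.42
ee_pos: [0.5362, 0.0211, 0.0722]
tool_rot: [-0.565, -0.425, 0.566, -0.424]
ft_force: [0.1, -0.0, -3.5]
grip_width: 0.0386
```

```bash
python3 - <<'E'
from h import *
s=monitor.state(); print(s['time'],s['ee_pos'],s['ft_force'],s['qvel'].round(3))
print(goalx([.5371,.0205,.0595],np.radians(-16.36)))
E
```

```text
16.425 [0.53622604 0.02109256 0.07216009] [ 0.12485955 -0.00348712 -3.47288914] [-0.    -0.018 -0.023  0.002  0.014 -0.002]
(array([0.0253, 0.002 , 0.0006]), array([0.0009, 0.0001, 0.0004]))
```

Request:
step_arm --commands '[{"grip": 0.5,"delta_pos": [0.007,0.0016,0.0006],"delta_rot": [0.0009,0,0]},{"grip": 0.5,"delta_pos": [0.014,0.0016,0.0006],"delta_rot": [0.0009,0,0]},{"grip": 0.5,"delta_pos": [0.02,0.0016,0.0006],"delta_rot": [0.0009,0,0]},{"grip": 0.5,"delta_pos": [0.023,0.0016,0.0006],"delta_rot": [0.0009,0,0]},{"grip": 0.5,"delta_pos": [0.023,0.0016,0.0006],"delta_rot": [0.0009,0,0]}]'

```text
time: 17.05
ee_pos: [0.5373, 0.0205, 0.0613]
tool_rot: [-0.566, -0.424, 0.566, -0.424]
ft_force: [-1.1, -0.5, -2.9]
grip_width: 0.0387
```

Request:
step_arm --commands '[{"grip": 0.5,"delta_pos": [0,0,0],"delta_rot": [0,0,0]}]'

```text
time: 17.18
ee_pos: [0.5373, 0.0206, 0.0614]
tool_rot: [0.566, 0.424, -0.566, 0.424]
ft_force: [0.1, -0.4, -4.0]
grip_width: 0.039
```

```bash
python3 - <<'E'
from h import *
s=monitor.state(); print(s['time'],s['ee_pos'],s['ft_force'],s['qvel'].round(3))
print(goalx([.5371,.0205,.0580],np.radians(-16.36)))
E
```

```text
17.175 [0.5373296  0.02055199 0.06144431] [ 0.10850189 -0.40690174 -4.0460692 ] [-0.    -0.     0.001 -0.003 -0.001  0.002]
(array([ 0.0069, -0.0004,  0.0002]), array([ 0.0001,  0.    , -0.    ]))
```

Within a millimetre or two of contact. Lowering in 0.5–1 mm increments.

Request:
step_arm --commands '[{"grip": 0.5,"delta_pos": [0.002,0,0],"delta_rot": [0,0,0]},{"grip": 0.5,"delta_pos": [0.004,0,0],"delta_rot": [0,0,0]},{"grip": 0.5,"delta_pos": [0.004,0,0],"delta_rot": [0,0,0]}]'

```text
time: 17.55
ee_pos: [0.5372, 0.0206, 0.0592]
tool_rot: [-0.566, -0.424, 0.566, -0.424]
ft_force: [-0.3, 0.7, -4.8]
grip_width: 0.0388
```

Request:
step_arm --commands '[{"grip": 0.5,"delta_pos": [0.001,0,0],"delta_rot": [0,0,0]},{"grip": 0.5,"delta_pos": [0.002,0,0],"delta_rot": [0,0,0]},{"grip": 0.5,"delta_pos": [0.002,0,0],"delta_rot": [0,0,0]}]'

```text
time: 17.92
ee_pos: [0.5373, 0.0206, 0.0586]
tool_rot: [0.566, 0.424, -0.566, 0.424]
ft_force: [-2.7, 1.2, 3.6]
grip_width: 0.0389
```

Request:
step_arm --commands '[{"grip": 0.5,"delta_pos": [0.001,-0.0005,0],"delta_rot": [0,0,0]},{"grip": 0.5,"delta_pos": [0.0015,-0.0005,0],"delta_rot": [0,0,0]},{"grip": 0.5,"delta_pos": [0.0015,-0.0005,0],"delta_rot": [0,0,0]}]'

```text
time: 18.3
ee_pos: [0.5373, 0.0206, 0.0585]
tool_rot: [0.566, 0.424, -0.566, 0.424]
ft_force: [-6.7, 0.7, 12.9]
grip_width: 0.039
```

```bash
python3 - <<'E'
from h import *
F=[]
s=monitor.state(); print(s['time'],s['ee_pos'],s['ft_force'],s['moment'])
yaw=np.radians(-16.36); print('fx,fy fixture',s['ft_force'][0]*np.cos(yaw)+s['ft_force'][1]*np.sin(yaw),-s['ft_force'][0]*np.sin(yaw)+s['ft_force'][1]*np.cos(yaw))
E
```

```text
18.3 [0.53729258 0.02056819 0.05849881] [-6.71096123  0.66007325 12.85702182] [-0.04737661  0.92788683 -0.02807622]
fx,fy fixture -6.6251640553319415 -1.2569401502632946
```

Request:
step_arm --commands '[{"grip": 0.5,"delta_pos": [0,-0.0006,0],"delta_rot": [0,0,0]},{"grip": 0.5,"delta_pos": [0,-0.0012,0],"delta_rot": [0,0,0]},{"grip": 0.5,"delta_pos": [0,-0.0012,0],"delta_rot": [0,0,0]}]'

```text
time: 18.68
ee_pos: [0.5368, 0.0207, 0.0581]
tool_rot: [0.566, 0.424, -0.566, 0.424]
ft_force: [-2.9, -0.2, 6.8]
grip_width: 0.0388
```

```bash
cat > ff.py <<'E'
from h import *
yaw=np.radians(-16.36); L=[];M=[]
for i in range(5):
    s=monitor.state(); f=s['ft_force']; L.append([f[0]*np.cos(yaw)+f[1]*np.sin(yaw),-f[0]*np.sin(yaw)+f[1]*np.cos(yaw),f[2]]);M.append(s['moment'])
    p=optics.grab_frame('top')
print(s['time'],s['ee_pos'],'fixture F',np.round(L,1).tolist(),np.mean(L,0).round(2),np.mean(M,0).round(3),s['grip_width'])
E
python3 ff.py
```

```text
18.875 [0.53684558 0.02070497 0.05811482] fixture F [[-2.7, -1.0, 6.8], [-1.9, -1.0, 5.3], [-2.5, -0.5, 6.3], [-2.4, -1.1, 6.2], [-2.2, -0.3, 6.5]] [-2.33 -0.78  6.22] [-0.034  0.28  -0.089] 0.0386603455751044
```

Request:
step_arm --commands '[{"grip": 0.5,"delta_pos": [0.0003,-0.0004,0],"delta_rot": [0,0,0]},{"grip": 0.5,"delta_pos": [0.0006,-0.0008,0],"delta_rot": [0,0,0]},{"grip": 0.5,"delta_pos": [0.0006,-0.0008,0],"delta_rot": [0,0,0]}]'

```text
time: 19.3
ee_pos: [0.5368, 0.0207, 0.058]
tool_rot: [0.566, 0.423, -0.566, 0.424]
ft_force: [-1.1, -0.3, 7.9]
grip_width: 0.0387
```

```bash
python3 ff.py
```

```text
19.5 [0.5367724  0.02070265 0.05807271] fixture F [[-1.0, -0.6, 7.9], [0.0, -0.1, 8.1], [-0.5, -1.0, 8.0], [-0.0, -1.0, 8.3], [-0.2, -1.4, 8.2]] [-0.35 -0.83  8.12] [-0.148  0.063 -0.161] 0.038872641535768845
```

Request:
step_arm --commands '[{"grip": 0.5,"delta_pos": [0.0006,-0.0001,0],"delta_rot": [0,0,0]},{"grip": 0.5,"delta_pos": [0.0012,-0.0001,0],"delta_rot": [0,0,0]},{"grip": 0.5,"delta_pos": [0.0012,-0.0001,0],"delta_rot": [0,0,0]}]'

```text
time: 19.92
ee_pos: [0.5368, 0.0207, 0.058]
tool_rot: [0.567, 0.423, -0.566, 0.424]
ft_force: [-4.4, -0.1, 16.5]
grip_width: 0.0388
```

```bash
python3 ff.py
```

```text
20.125 [0.53681081 0.0207426  0.05798762] fixture F [[-4.2, -1.4, 16.5], [-4.2, -2.0, 17.0], [-3.9, -1.5, 16.6], [-3.9, -1.9, 16.1], [-3.5, -0.7, 16.5]] [-3.94 -1.48 16.53] [-0.146  0.619 -0.136] 0.03898712972013628
```

Request:
step_arm --commands '[{"grip": 0.5,"delta_pos": [0,-0.0006,0],"delta_rot": [0,0,0]},{"grip": 0.5,"delta_pos": [0,-0.0012,0],"delta_rot": [0,0,0]},{"grip": 0.5,"delta_pos": [0,-0.0012,0],"delta_rot": [0,0,0]}]'

```text
time: 20.55
ee_pos: [0.5367, 0.0207, 0.058]
tool_rot: [0.567, 0.423, -0.565, 0.425]
ft_force: [1.1, -2.0, 10.9]
grip_width: 0.0388
```

```bash
python3 ff.py
```

```text
20.75 [0.53668316 0.02074163 0.05794942] fixture F [[1.6, -1.6, 10.9], [1.4, -1.6, 10.9], [2.0, -1.0, 11.0], [1.2, -1.4, 12.2], [1.5, -1.6, 11.2]] [ 1.53 -1.42 11.23] [-0.322 -0.178 -0.258] 0.038830222932407496
```

Request:
step_arm --commands '[{"grip": 0.5,"delta_pos": [0.0003,0.0002,0],"delta_rot": [0.001,0,0]},{"grip": 0.5,"delta_pos": [0.0006,0.0002,0],"delta_rot": [0.002,0,0]},{"grip": 0.5,"delta_pos": [0.0006,0.0002,0],"delta_rot": [0.002,0,0]}]'

```text
time: 21.18
ee_pos: [0.5367, 0.0208, 0.0579]
tool_rot: [0.568, 0.421, -0.567, 0.423]
ft_force: [-3.4, -1.5, 17.5]
grip_width: 0.0391
```

```bash
python3 ff.py
```

```text
21.375 [0.53669773 0.0207549  0.05791789] fixture F [[-2.8, -2.4, 17.5], [-2.2, -2.7, 16.7], [-1.8, -0.3, 16.7], [-2.3, -2.3, 17.1], [-1.0, -1.8, 16.4]] [-2.03 -1.91 16.89] [-0.263  0.294  0.176] 0.03872582394377003
```

Request:
step_arm --commands '[{"grip": 0.5,"delta_pos": [-0.0002,-0.0003,0.0003],"delta_rot": [-0.0007,0,0]},{"grip": 0.5,"delta_pos": [-0.0002,-0.0003,0.0003],"delta_rot": [-0.0007,0,0]},{"grip": 0.5,"delta_pos": [-0.0002,-0.0003,0.0003],"delta_rot": [-0.0007,0,0]}]'

```text
time: 21.8
ee_pos: [0.5366, 0.0207, 0.0579]
tool_rot: [0.568, 0.422, -0.566, 0.424]
ft_force: [0.5, -0.6, 13.9]
grip_width: 0.0388
```

```bash
python3 ff.py; python3 inhand.py; python3 - <<'E'
from h import *
p=optics.grab_frame('wrist'); save(p,'w8.png'); q=optics.grab_frame('scene'); 
cv2.imwrite('pics/s8.png',cv2.resize(q['frame'][180:300,190:330],(700,600),interpolation=cv2.INTER_CUBIC))
W=cloud(p); yaw=np.radians(-16.36); ex=np.array([np.cos(yaw),np.sin(yaw)]); ey=np.array([-ex[1],ex[0]])
D=W[...,:2]-np.array([.5371,.0205]); X=D@ex; Y=D@ey
m=(np.abs(X)<.02)&(Y>.02)&(W[...,2]>.055)&(W[...,2]<.08); print('body end y (65)',np.percentile(Y[m],99.5),'top z',np.percentile(W[m][:,2],99),(W[m][:,2]).max())
m2=(X<.13)&(X>.04)&(np.abs(Y)<.1)&(W[...,2]>.009)&(W[...,2]<.015); print('plate end y (75)',np.percentile(Y[m2],99.8))
E
```

```text
22.0 [0.53664414 0.02074754 0.0579219 ] fixture F [[0.7, -0.5, 13.9], [0.5, 0.4, 14.4], [0.6, -0.8, 14.4], [0.4, -1.0, 13.7], [0.4, -0.0, 14.6]] [ 0.52 -0.37 14.2 ] [-0.117 -0.119  0.029] 0.03904681498859511
22.05 [0.53664304 0.02073923 0.05790155] [ 0.04 -1.24 13.46] [-0.101 -0.027  0.046]
axis y0 0.0004 x0 0.0065 slopes deg y 0.20 x -0.01 res 0.00038 n 13504
body end z [-0.06461079] -0.06430312143680662
stub end z -0.07645553556361001 1347
body end y (65) 0.07576607942143541 top z 0.07231109628964859 0.07315842045548597
plate end y (75) 0.07513213296491406
```

View pics/w8.png

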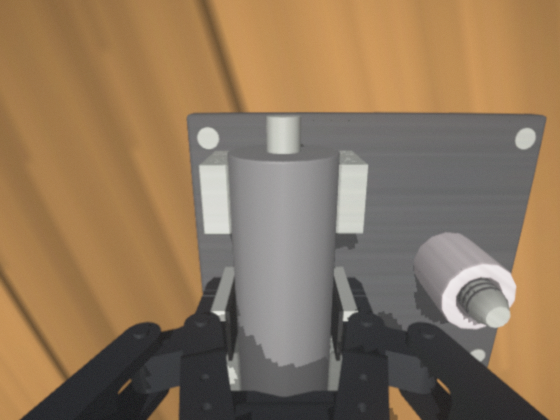

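View pics/s8.png

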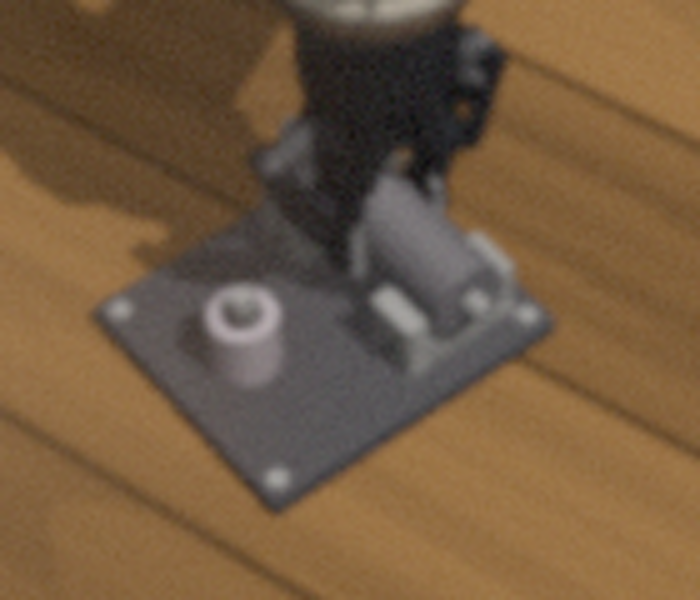

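The wrist view shows the roller between the V-block cheeks, with its stub at (284,130) and the sleeve standing at (465,285). The scene crop agrees. The downward push is 14.2 N and the sideways force is under 1 N. I'm handing in.

```bash
python3 - <<'E'
from h import *
s=monitor.state(); print(s['time'],s['ft_force'],s['moment'],s['grip_width'])
print(job.finish_job())
E
```

```text
22.2 [ 0.98794266 -0.54936438 13.02136549] [-0.05913795 -0.12903123  0.01298579] 0.039140362297875944
the job is handed in; nothing more can be done
None
```

The job is handed in at 22.2 s: the sleeve is on the stud and released, and the roller is in the V-blocks, still gripped and pressed down.

**Sleeve:** Lowering it onto the plate gave 11 N of contact at exactly the expected height. After release its top measured 47 mm (48 expected) with the stud inside its bore.

**Roller:** I took the grey one from the rest and lowered it in small steps. I trimmed its sideways position and yaw until the side force was under 1 N, so it should be bearing on both sloping faces.
- **Push:** the average was about 14.2 N, and the last single noisy reading was 13.0 N, a little under the 15 N asked. The roller's own weight of about 4 N comes on top.
- **Height:** the top of the roller measured 72.3 mm, exactly as expected when seated.
- **Centring:** the end of the stub showed at 75.8 mm where 77 mm was expected. It is therefore centred lengthways to about 1 mm, which is within the camera's accuracy.

**Small disagreements:** The scene camera differed from the others by about 4 mm, so I relied on the wrist camera. The first touch in the V was on the stud-side face only, and the sideways trim corrected that.

I did not touch the jar, the brass weight or the scoop.

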